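# Change the label roll from the gravity rack

## Task

The label dispenser has run out. Lift the spent cardboard core off its rollers and drop it in the grey core bin; then take the end roll, the one resting against the stop of the sloped roll rack, so that the rolls behind it roll down to the stop, and lay that roll level on the dispenser's two rollers, between their flanges and settled on both. Take only that one roll, and leave the other things on the table where they are.

Things in the scene. Friction and masses are not known exactly. Their poses are not given: they have to be found in the camera images.
- roll_rack: Sloped gravity rack of bare sheet metal on dark legs, fixed. Origin on the table straight below the centre of the roll at the stop; x points up the track (level), y across, z up. The track rises along +x at 0.209 rad (12 deg). Rolls lie in one row on rails, axes along y, between walls 48 mm apart, 8.5 mm high round the end place and 26 mm from 62 mm up the track. Upright stop lip, 22 mm high, at the low end.
- rack_end_place (a point): Centre of a roll lying against the rack's stop, 68 mm above the table; axes as the rack's. Here the flat sides of a roll are free from 18 mm below its centre upward. A roll comes out best square to the track: up and slightly toward the rack's -x, 0.209 rad from vertical.
- rack_place2 (a point): Centre of the second place of the row, 58.3 mm up the track (57 mm along the rack's x, 12 mm higher) from the end place.
- rack_place3 (a point): Centre of the third place of the row, 116.6 mm up the track from the end place.
- roll_1_centre (a point): Centre of the end label roll, at the stop: white paper roll, diameter 58 mm, 40 mm between its flat sides, 25 mm bore, 0.06 to 0.13 kg. Its own z is the roll's axis, along the rack's y at the start. Hold it by the two flat sides, since the next roll touches its rim. Rolls turn and roll freely.
- roll_2_centre (a point): Centre of the second label roll of the row, like the first; it rolls to the stop when the first is taken. Its own z axis is its axis.
- roll_3_centre (a point): Centre of the third label roll of the row.
- roll_4_centre (a point): Centre of the fourth and last label roll of the row.
- roll_1: The end label roll again (origin at its centre).
- dispenser: White bench label dispenser, fixed. Origin on the table below the middle between its two fixed steel rollers (12 mm thick, along y, at x = -15 and +15 mm, centres 24 mm up). Black flanges (tops 34.5 mm up) stand 43 mm apart at the rollers, widening to 49 mm. White cheeks at y = 38 to 46 mm either side, 32 mm high. Front with steel peel plate, 40 mm high, at x = -48 to -92 mm. All is free above 35 mm within 45 mm.
- dispenser_seat (a point): Centre that a full label roll has when it lies on both rollers of the dispenser, 55.6 mm above the table; axes as the dispenser's, a seated roll's axis lies along y.
- spent_core_centre (a point): Centre of the spent core, a brown cardboard tube of 29 mm outside diameter, 40 mm long, 12 g, lying on the dispenser's two rollers with its axis along their y; centre 38.0 mm above the table, top 52.5 mm. It can be held by its two ends (40 mm apart) with fingertips that stay above the flanges (34.5 mm). Its own z axis is its axis.
- core_bin: Dark grey open plastic bin for spent cores, fixed, 165 mm (x) by 125 mm (y), 60 mm high, wall and floor 2.5 mm; origin under its centre on the table. Two old cores lie in it near its +x side. Bin and dispenser may have swapped places.
- core_bin_mouth (a point): Centre of the bin's mouth, 60 mm above the table.
- packing_tape: Bystander: brown tape roll lying flat, 96 mm across, 48 mm high; origin under its centre.
- marker: Bystander: marker pen with a green cap lying flat, 135 mm long, 17 mm thick; origin under its middle.
- spray_bottle: Bystander: spray bottle, 61 x 127 mm, 242 mm high; origin under its middle.
Things that resemble listed ones, but are neither listed nor needed, are in the scene too. What is shaped like the roll_1 but green or yellow is not meant.

How it is judged:
By the outcome, as a careful person would: the job done as asked, in the order asked, and still so for the second after the job is handed in, with the robot touching nothing.
It also fails if it takes over 58 s, if anything falls off the work surface, if the arm or the gripper's body presses on something with over 40 N, if the wrist force passes 120 N, or if a joint passes its speed limit or range.

## Robot

A 6-joint arm with a two-finger parallel gripper is mounted at the origin on the work surface; the furniture and walls round the work are solid. World frame = base frame: x ahead of the robot, y to its left, z up, the work surface at z = 0. Lengths are in m, angles in rad, forces in N, time in s.
With the tool pointing down it reaches from about 0.425 to 0.95 m from the base axis. Payload 3.5 kg.
Tool frame: the origin (TCP) lies midway between the tips of the shut fingers; the grasp point (between the pads) lies 19 mm behind it; z points along the fingers, y is the direction in which the jaws open and shut (so a half turn about z gives the same grasp; the last joint's range is limited). The gripper opens to 85 mm and grips with 20 to 120 N. Pads are 22 mm wide; open, the fingers measure 114 mm over their backs; the gripper's body (76 mm by 85 mm) begins 54 mm behind the grasp point. The pads swing forward as they close: fully open they stand 13 mm farther back than shut.
Start: joints at [-1.256, 0.286, 1.577, -0, 1.279, -0.15], TCP at [0.303, -0.603, 0.231] pointing down, gripper open.
Joint ranges: [-2.77, 2.77], [-0.9, 2.22], [0.21, 2.48], [-1.53, 4.67], [0.24, 2.81], [-2.84, 2.84]. Speed limits (rad/s): [2.79, 2.79, 3.14, 3.14, 3.14, 3.14].

## Interface

Orientations are given as a 3x3 rotation matrix whose columns are the frame's x, y, z axes.
In Python, from plant import env, inverse_kinematics, monitor, cams gives the robot as it stands. Calls block until the motion is done:
- env.move_pose(position, orientation): joint-space move of the TCP to a pose.
- env.line_to(position, ori=None, vel=0.15): straight line of the TCP; ori=None keeps the orientation; vel is the mean speed in m/s.
- env.move_joints(angles): joint-space move.
- env.command_gripper(opening, force=None): finger opening in m; force is the grip in N (None keeps the last); returns when the fingers have stopped.
- env.hold(seconds).
- inverse_kinematics(position, orientation): joint angles nearest the present ones, or None.
- monitor.state(): the state.
- cams.capture(name): name is "side" or "top" or "wrist"; returns (picture, depth): 400x640x3 uint8, blue, green, red; 400x640 float32, m along the optical axis (not along the pixel's ray), 0 where there is no reading.
- cams.camera_model(name): a dict with "intrinsics" (3x3 intrinsics, pixels), "R" (3x3) and "t" (3): a world point X has camera coordinates R X + t; the wrist camera has in their place "tool_from_camera" (4x4, takes a point from camera to tool coordinates, whose origin is the TCP and whose axes are the flange's). Camera axes: x right, y down, z forward; pixel columns grow to the right and rows downward; lengths in m; the calibration is good to about 2 mm. A picture is of the moment at which its call begins: read the wrist's pose just before it. camera_model takes no time and is no camera call.
A pose or a line that the arm cannot do raises env.MotionError and nothing moves.
- env.close_job(): hands the job in, once; it reports no verdict.
The state is a dict: "time_s": time; "qpos": joint angles; "joint_vel": joint speeds; "joint_efforts": joint torques, N m; "ee_pos": TCP position; "ee_rot": TCP orientation; "contact_force": force on the tool from outside, world axes, zero at the start; "torque": the same for the moment, N m; "finger_gap": finger opening in m.
Only numpy, scipy, OpenCV 4.12 (cv2) and the standard library are available. Lean on these libraries where they do the work, as an engineer would, in place of code of your own. Each camera call takes 0.05 s, during which the arm holds its last target. There are 200 camera calls.

## Working session

There is one attempt and no reset: what is moved stays moved. The work goes in short steps, each a Python script; the robot and the scene stay as the last script left them, time stands still between calls to the robot, and variables do not carry over. Pictures are saved under pics/ and viewed, about 8 in all and at most 12, crops included, and the job is handed in when it is done.

```bash
ls; mkdir -p pics
cat > h.py <<'E'
import numpy as np, cv2
from plant import env, inverse_kinematics, monitor, cams
def grab(name):
    st=monitor.state(); im,d=cams.capture(name); m=cams.camera_model(name); K=np.array(m["intrinsics"])
    if "R" in m: R=np.array(m["R"]);t=np.array(m["t"]); Rw=R.T; tw=-R.T@t
    else:
        T=np.array(m["tool_from_camera"]); E=np.array(st["ee_rot"]); Rw=E@T[:3,:3]; tw=E@T[:3,3]+np.array(st["ee_pos"])
    v,u=np.mgrid[0:400,0:640]
    P=np.stack([(u-K[0,2])/K[0,0]*d,(v-K[1,2])/K[1,1]*d,d],-1)@Rw.T+tw
    P[d==0]=np.nan
    return im,d,P,K,Rw,tw
E
python3 - <<'E'
from h import *
for n in ("top","side"):
    im,d,P,K,Rw,tw=grab(n); cv2.imwrite(f"pics/{n}0.png",im); np.savez(f"{n}0.npz",im=im,P=P,K=K,Rw=Rw,tw=tw); print(n,tw.round(3),Rw[:,2].round(2),K[0,0])
print(monitor.state()["time_s"])
E
```

```text
pics
top [0.365 0.095 1.268] [ 0.16 -0.01 -0.99] 458.5312258422391
side [-0.151 -0.908  1.108] [ 0.44  0.62 -0.65] 489.6898308417979
0.1
```

View pics/top0.png

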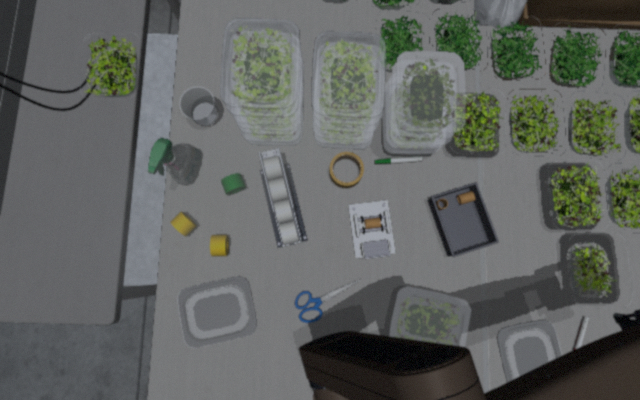

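View pics/side0.png

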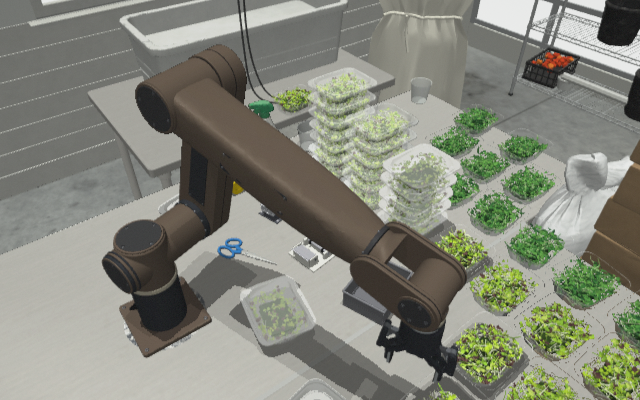

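The top view shows the rack at about (282,197), with four white rolls, the dispenser at (372,228) with a brown core at (373,223), and the bin at (462,219). The side view is mostly blocked by the arm. Next I'll measure from the top depth and zoom in.

Run:
```python
import numpy as np,cv2
z=np.load("top0.npz");im=z["im"];P=z["P"]
c=im[140:265,225:505]; c=np.clip(c.astype(float)*1.6,0,255).astype(np.uint8)
cv2.imwrite("pics/c1.png",cv2.resize(c,None,fx=2.85,fy=2.85,interpolation=cv2.INTER_CUBIC))
for n,(u,v) in dict(roll_low=(289,232),r=(284,211),r2=(278,190),r_hi=(273,170),rackTop=(268,153),rackbot=(291,243),core=(373,223),disp=(372,228),front=(375,248),bin=(462,225),binold=(467,197),table=(330,250),tape=(346,155)).items(): 
    print(n,np.nanmedian(P[v-1:v+2,u-1:u+2].reshape(-1,3),0).round(4))
```

```text
roll_low [0.4611 0.1697 0.0976]
r [0.5134 0.1838 0.1088]
r2 [0.5649 0.2003 0.1206]
r_hi [0.6143 0.2142 0.1303]
rackTop [0.6712 0.2348 0.08  ]
rackbot [0.4358 0.166  0.0744]
core [ 0.4951 -0.0506  0.0525]
disp [ 0.4826 -0.0487  0.0439]
front [ 0.4301 -0.0586  0.0328]
bin [ 0.5022 -0.3043  0.0021]
binold [ 0.5769 -0.3106  0.0313]
table [ 4.227e-01  6.120e-02 -1.000e-04]
tape [0.6818 0.0249 0.0433]
```

View pics/c1.png

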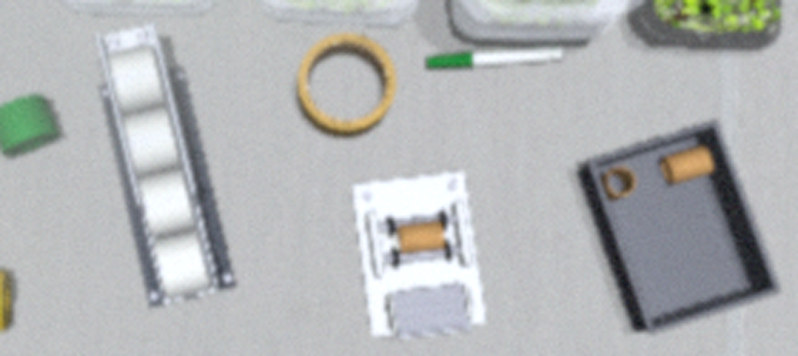

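The crop shows the rack's stop at its near end, with roll 1 at about crop (183,262). The dispenser's peel plate is also on the near side. The old cores lie at the far side of the bin. Next I'll take wrist views, two positions each over the dispenser and the rack.

```bash
cat >> h.py <<'E'
def down(yaw):  # jaw axis (tool y) at angle yaw+90deg from world x ; tool x along yaw
    c,s=np.cos(yaw),np.sin(yaw); return np.array([[c,s,0],[s,-c,0],[0,0,-1.]])
E
python3 - <<'E'
from h import *
print(np.array(monitor.state()["ee_rot"]).round(2)); print(np.array(cams.camera_model("wrist")["tool_from_camera"]).round(3))
def best(p,yaw):
    q0=np.array(monitor.state()["qpos"]);o=[]
    for k in (0,np.pi):
        q=inverse_kinematics(p,down(yaw+k)); print(k, None if q is None else np.round(q,2)); o.append(q)
for p,y in (((0.49,-0.05,0.25),0.1),((0.49,-0.05,0.06),0.1),((0.46,0.17,0.25),0.27),((0.46,0.17,0.055),0.27)): best(p,y)
E
```

```text
[[ 0.89  0.45 -0.  ]
 [ 0.45 -0.89  0.  ]
 [ 0.   -0.   -1.  ]]
[[ 0.001 -0.958 -0.285  0.073]
 [ 1.     0.001  0.    -0.   ]
 [ 0.    -0.285  0.958 -0.143]
 [ 0.     0.     0.     1.   ]]
0 [-0.31 -0.14  1.99 -0.    1.29  1.16]
3.141592653589793 [-0.31 -0.14  1.99 -0.    1.29 -1.98]
0 [-0.31  0.1   2.14 -0.    0.9   1.16]
3.141592653589793 [-0.31  0.1   2.14 -0.    0.9  -1.98]
0 [ 0.15 -0.15  2.   -0.    1.29  1.45]
3.141592653589793 [ 0.15 -0.15  2.   -0.    1.29 -1.69]
0 [ 0.15  0.11  2.14 -0.    0.89  1.45]
3.141592653589793 [ 0.15  0.11  2.14 -0.    0.89 -1.69]
```

Run:
```python
from h import *
for n,p,y in (("d1",(0.50,-0.05,0.25),0.1),("d2",(0.46,-0.05,0.21),0.1),("r1",(0.47,0.17,0.27),0.27),("r2",(0.49,0.17,0.24),0.27)):
    env.move_pose(np.array(p),down(y)); env.hold(0.2)
    im,d,P,K,Rw,tw=grab("wrist"); np.savez(n+".npz",im=im,P=P,K=K,Rw=Rw,tw=tw); cv2.imwrite(f"pics/{n}.png",im)
im,d,P,K,Rw,tw=grab("side"); np.savez("side1.npz",im=im,P=P,K=K,Rw=Rw,tw=tw)
print(monitor.state()["time_s"])
cv2.imwrite("pics/dr.png",np.vstack([np.hstack([cv2.resize(np.load(a+".npz")["im"],(400,250)) for a in q]) for q in (("d1","r1"),("d2","r2"))]))
```

```text
4.775
```

View pics/dr.png

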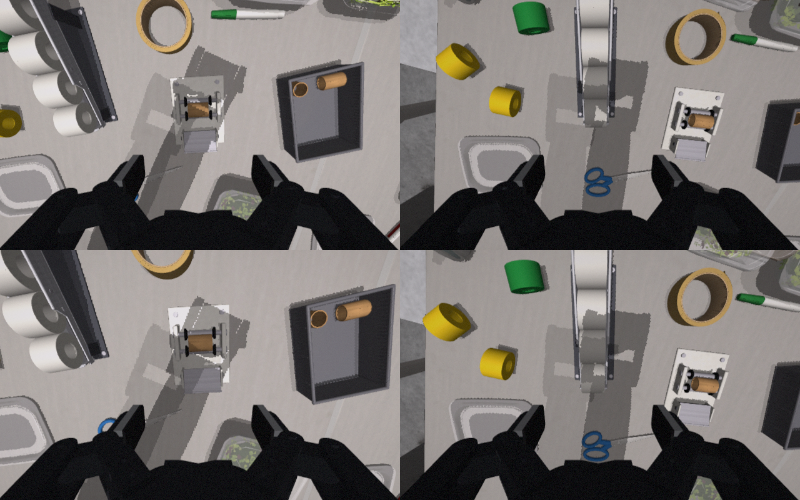

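```bash
cat > fit.py <<'E'
from h import *
from scipy.optimize import least_squares
def cyl(Q,r0,yaw0):
    # horizontal-axis cylinder: axis direction (-sin y, cos y)
    m=Q.mean(0)
    def f(p):
        n=np.array([np.cos(p[2]),np.sin(p[2])]); return np.hypot((Q[:,:2]-m[:2])@n-p[0],Q[:,2]-p[1])-p[3]
    s=least_squares(f,[0,m[2]-r0*.8,yaw0,r0],loss="soft_l1",f_scale=.001); a,z,y,r=s.x
    ax=np.array([-np.sin(y),np.cos(y)]); n=np.array([np.cos(y),np.sin(y)])
    t=(Q[:,:2]-m[:2])@ax; lo,hi=np.percentile(t,[1,99])
    c=m[:2]+n*a+ax*(lo+hi)/2
    return np.r_[c,z].round(4),"yaw",y.round(3),"r",r.round(4),"len",(hi-lo).round(4),len(Q)
if __name__=="__main__":
    for n in ("top0","side1","d1","d2","r1","r2"):
        z=np.load(n+".npz");P=z["P"];im=z["im"].astype(int);print(n)
        near=np.hypot(P[...,0]-.495,P[...,1]+.05)
        br=(im[...,2]-im[...,0]>35)&(near<.045)&(P[...,2]>.036)&(P[...,2]<.06)
        if br.sum()>20: print(" core",cyl(P[br],.0145,.1))
        # peel front / base plate
        near=np.hypot(P[...,0]-.47,P[...,1]+.05)<.14
        for nm,lo,hi in(("plate",.002,.02),("all",.004,.06)):
            M=near&(P[...,2]>lo)&(P[...,2]<hi)
            if M.sum()>50:
                print(" ",nm,[np.round(x,4) for x in cv2.minAreaRect(P[M][:,:2].astype(np.float32))],M.sum())
        for i,(x,y) in enumerate(((.461,.170),(.513,.184))):
            h=.068+.012*i
            c=np.array([np.cos(.27),np.sin(.27)]); t=(P[...,0]-x)*c[0]+(P[...,1]-y)*c[1]; s=-(P[...,0]-x)*c[1]+(P[...,1]-y)*c[0]
            M=(abs(t)<.024)&(abs(s)<.021)&(P[...,2]>h+.012)&(P[...,2]<h+.04)
            if M.sum()>30: print(" roll",i+1,cyl(P[M],.029,.27))
E
python3 fit.py
```

```text
top0
 core (array([ 0.4966, -0.0493,  0.042 ]), 'yaw', np.float64(0.163), 'r', np.float64(0.0109), 'len', np.float64(0.0381), 127)
  plate [array([ 0.4696, -0.0512]), array([0.2762, 0.2768]), np.float64(1.6678)] 2449
  all [array([ 0.4721, -0.0487]), array([0.267 , 0.2781]), np.float64(14.7772)] 2299
 roll 1 (array([0.462 , 0.1721, 0.069 ]), 'yaw', np.float64(0.282), 'r', np.float64(0.028), 'len', np.float64(0.0377), 283)
 roll 2 (array([0.5166, 0.1871, 0.0814]), 'yaw', np.float64(0.301), 'r', np.float64(0.0278), 'len', np.float64(0.0376), 272)
side1
 core (array([ 0.4967, -0.0534,  0.0404]), 'yaw', np.float64(0.157), 'r', np.float64(0.0127), 'len', np.float64(0.0402), 93)
  plate [array([ 0.4727, -0.0494]), array([0.2704, 0.2772]), np.float64(18.334)] 1542
  all [array([ 0.474 , -0.0466]), array([0.2697, 0.2731]), np.float64(15.2761)] 1527
 roll 1 (array([0.461 , 0.1698, 0.076 ]), 'yaw', np.float64(0.289), 'r', np.float64(0.022), 'len', np.float64(0.0408), 143)
 roll 2 (array([0.5163, 0.1835, 0.0835]), 'yaw', np.float64(0.204), 'r', np.float64(0.0259), 'len', np.float64(0.0403), 145
[... 1506 characters left out ...]
.float64(0.0391), 1378)
 roll 2 (array([0.5171, 0.1867, 0.0802]), 'yaw', np.float64(0.271), 'r', np.float64(0.0286), 'len', np.float64(0.0385), 1619)
r2
 core (array([ 0.4969, -0.05  ,  0.0377]), 'yaw', np.float64(0.159), 'r', np.float64(0.0141), 'len', np.float64(0.0392), 689)
  plate [array([ 0.4901, -0.0304]), array([0.2033, 0.2653]), np.float64(40.8558)] 4925
  all [array([ 0.4525, -0.053 ]), array([0.2224, 0.1192]), np.float64(4.5144)] 9289
 roll 1 (array([0.4626, 0.1714, 0.0679]), 'yaw', np.float64(0.268), 'r', np.float64(0.0288), 'len', np.float64(0.0386), 1500)
 roll 2 (array([0.5172, 0.1866, 0.08  ]), 'yaw', np.float64(0.27), 'r', np.float64(0.0288), 'len', np.float64(0.0387), 1830)
```

Run:
```python
from h import *
pts=[]
for n in ("d1","d2","r1","r2"):
    z=np.load(n+".npz");P=z["P"];im=z["im"].astype(int); h=P[...,2]
    M=(np.hypot(P[...,0]-.47,P[...,1]+.05)<.12)&(h>.004)&(h<.06)
    k,lab,st,_=cv2.connectedComponentsWithStats(M.astype(np.uint8))
    # component holding most points near core
    near=M&(np.hypot(P[...,0]-.497,P[...,1]+.05)<.04); l=np.bincount(lab[near]).argmax(); Q=P[lab==l]; C=im[lab==l]
    T=np.nan_to_num(h)
    r=cv2.minAreaRect(Q[:,:2].astype(np.float32)); print(n,"disp",np.round(r[0],4),np.round(r[1],4),round(np.radians(r[2]),3))
    br=(C[:,2]-C[:,0]>35)&(Q[:,2]>.036)
    r=cv2.minAreaRect(Q[br][:,:2].astype(np.float32)); print("  core",np.round(r[0],4),np.round(r[1],4),round(np.radians(r[2]),3))
    pts.append(np.c_[Q,C])
A=np.vstack(pts); np.save("disp.npy",A)
S=4000; I=np.zeros((640,600,3),np.uint8); H=np.zeros((640,600))
for x,y,zz,b,g,r in A[A[:,2].argsort()]:
    v=int((.54-x)*S); u=int((.02-y)*S)
    if 0<=v<640 and 0<=u<600: I[v-1:v+2,u-1:u+2]=(b,g,r); H[v-1:v+2,u-1:u+2]=zz
cv2.imwrite("pics/disp.png",np.hstack([I,cv2.applyColorMap((np.clip(H/.055,0,1)*255).astype(np.uint8),cv2.COLORMAP_JET)])[:600:1,::2][::2] if 0 else cv2.resize(np.hstack([I,cv2.applyColorMap((np.clip(H/.055,0,1)*255).astype(np.uint8),cv2.COLORMAP_JET)]),(800,427)))
```

```text
d1 disp [ 0.4824 -0.0526] [0.1552 0.1117] 0.157
  core [ 0.4971 -0.0506] [0.0271 0.0393] 0.146
d2 disp [ 0.4825 -0.0525] [0.1549 0.1117] 0.154
  core [ 0.4969 -0.0506] [0.0269 0.0393] 0.163
r1 disp [ 0.4825 -0.052 ] [0.1555 0.1124] 0.156
  core [ 0.4968 -0.0504] [0.0281 0.0409] 0.149
r2 disp [ 0.4826 -0.0519] [0.1553 0.1123] 0.15
  core [ 0.4969 -0.0499] [0.0278 0.0406] 0.154
```

View pics/disp.png

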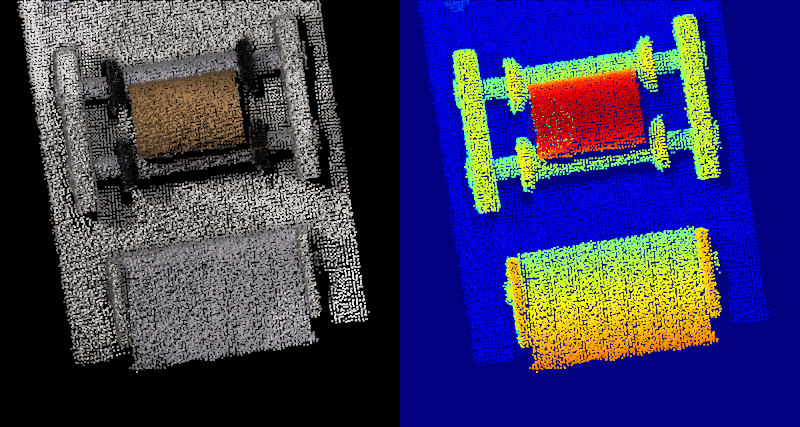

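The reconstruction shows a dispenser yaw of about 0.154 rad, with the core at (130–245, 110) close to the right flange. Next I'll locate the flange midline and pick the core.

Run:
```python
import numpy as np
A=np.load("disp.npy"); y=.154; n=np.array([np.cos(y),np.sin(y)]); a=np.array([-n[1],n[0]])
X=(A[:,:2]-[.4969,-.0503])@n; Y=(A[:,:2]-[.4969,-.0503])@a; Z=A[:,2]; C=A[:,3:]
hy=lambda m:print(np.histogram(Y[m],np.arange(-.05,.0501,.002)))
m=(Z>.031)&(Z<.037)&(abs(X)<.028)&(abs(Y)<.034)&(abs(Y)>.0205)
for s in(1,-1):
    q=Y[m&(Y*s>0)]; print("flange top",s,len(q),np.percentile(q,[2,25,50,75,98]).round(4))
m=(Z>.026)&(Z<.034)&(abs(Y)>.035)&(abs(Y)<.05)&(abs(X)<.03)
for s in(1,-1):
    q=Y[m&(Y*s>0)]; print("cheek",s,np.percentile(q,[2,50,98]).round(4))
m=(C[:,2]-C[:,0]>35)&(Z>.036); print("core Y",np.percentile(Y[m],[1,99]).round(4))
m=(abs(Y)>.027)&(abs(Y)<.036)&(Z>.0285)&(Z<.031)
for s in(1,-1): print("roller x",np.median(X[m&(X*s>0)]).round(4),Z[m&(X*s>0)].max().round(4))
```

```text
flange top 1 317 [0.0225 0.0246 0.0257 0.0269 0.0282]
flange top -1 281 [-0.0275 -0.0263 -0.0251 -0.024  -0.022 ]
cheek 1 [0.0359 0.0425 0.0473]
cheek -1 [-0.0467 -0.0407 -0.0361]
core Y [-0.0196  0.0196]
roller x 0.0156 0.0309
roller x -0.0537 0.031
```

Run:
```python
from h import *
z=np.load("d1.npz")
for n in("top0","d1","d2"):
    P=np.load(n+".npz")["P"]; M=(np.hypot(P[...,0]-.511,P[...,1]+.306)<.125)&(P[...,2]>.05)&(P[...,2]<.068)
    if M.sum()>30: print(n,cv2.minAreaRect(P[M][:,:2].astype(np.float32)))
S=lambda:{k:np.round(monitor.state()[k],3) for k in("time_s","ee_pos","contact_force","finger_gap")}
R=down(.154); c=np.array([.4969,-.0503,0])
env.move_pose(c+[0,0,.10],R); env.command_gripper(.056,20)
env.line_to(c+[0,0,.036],R,vel=.08); print(S())
env.command_gripper(.034,20); print(S())
env.line_to(c+[0,0,.14],R,vel=.12); env.hold(.1); print(S())
im,d,P,K,Rw,tw=grab("wrist"); cv2.imwrite("pics/lift1.png",im)
```

```text
top0 ((0.5122090578079224, -0.29226160049438477), (0.170978844165802, 0.13379591703414917), 19.367347717285156)
d1 ((0.5130725502967834, -0.29291415214538574), (0.17121435701847076, 0.1324317902326584), 18.860122680664062)
d2 ((0.5124921202659607, -0.2927594780921936), (0.1714164912700653, 0.13209697604179382), 19.274538040161133)
{'time_s': np.float64(7.15), 'ee_pos': array([ 0.497, -0.05 ,  0.036]), 'contact_force': array([0.104, 0.424, 0.389]), 'finger_gap': np.float64(0.056)}
{'time_s': np.float64(7.425), 'ee_pos': array([ 0.498, -0.05 ,  0.037]), 'contact_force': array([-0.986, -0.043,  2.953]), 'finger_gap': np.float64(0.039)}
{'time_s': np.float64(8.542), 'ee_pos': array([ 0.496, -0.05 ,  0.139]), 'contact_force': array([ 0.307,  0.273, -0.241]), 'finger_gap': np.float64(0.039)}
```

View pics/lift1.png

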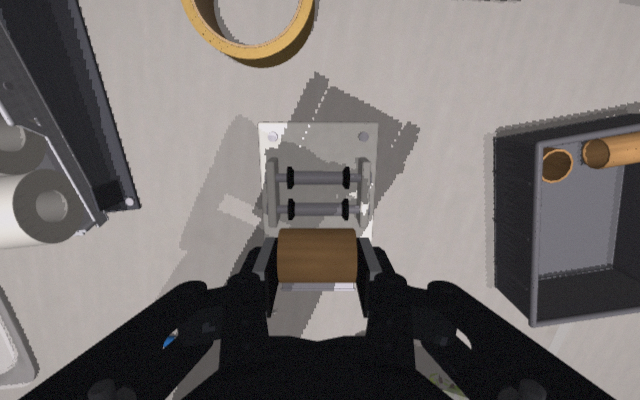

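The core is held at (317,255) and the rollers at (318,180)/(318,208) are bare. Next I'll drop it in the bin and then pick roll 1.

Run:
```python
from h import *
S=lambda:{k:np.round(monitor.state()[k],3) for k in("time_s","ee_pos","contact_force","finger_gap")}
b=np.array([.4844,-.3025,0]); R=down(.335)
env.move_pose(b+[0,0,.15],R); env.line_to(b+[0,0,.042],R,vel=.12); print(S())
env.command_gripper(.056); env.line_to(b+[0,0,.17],R,vel=.2); env.hold(.3)
im,*_=grab("wrist"); a=im
c=np.array([.4625,.1713,0]); R=down(.268)
env.move_pose(c+[0,0,.19],R); env.command_gripper(.060)
env.line_to(c+[0,0,.13],R,vel=.12);env.line_to(c+[0,0,.053],R,vel=.08); print(S())
im,*_=grab("wrist"); cv2.imwrite("pics/bin_roll.png",np.vstack([cv2.resize(a,(480,300)),cv2.resize(im,(480,300))]))
```

```text
{'time_s': np.float64(10.633), 'ee_pos': array([ 0.485, -0.303,  0.043]), 'contact_force': array([0.125, 0.328, 0.593]), 'finger_gap': np.float64(0.039)}
{'time_s': np.float64(15.792), 'ee_pos': array([0.463, 0.171, 0.054]), 'contact_force': array([-0.838,  1.028,  0.2  ]), 'finger_gap': np.float64(0.06)}
```

View pics/bin_roll.png

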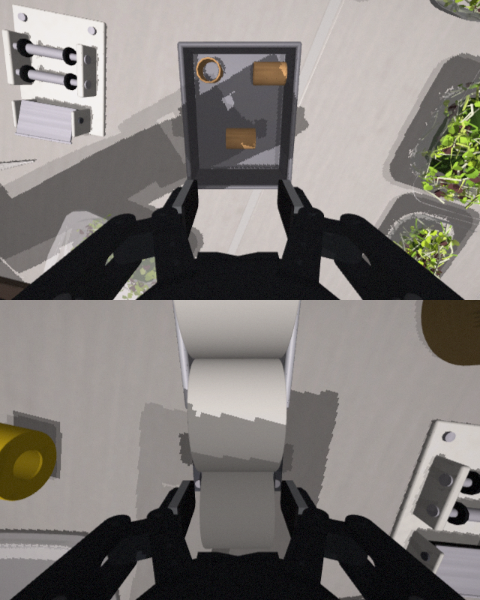

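The core lies in the bin at (240,138), and the fingers straddle roll 1 at (237,500). Next I'll grip and lift square to the track.

Run:
```python
from h import *
S=lambda:{k:np.round(monitor.state()[k],3) for k in("time_s","ee_pos","contact_force","finger_gap")}
c=np.array([.4625,.1713,.053]); y=.268; R=down(y)
env.command_gripper(.034,40); print(S())
n=np.array([-np.sin(.209)*np.cos(y),-np.sin(.209)*np.sin(y),np.cos(.209)])
env.line_to(c+.08*n,R,vel=.08); print(S())
env.line_to(c+.08*n+[0,0,.06],R,vel=.15)
s=np.array([.4968,-.0499,.17]); env.move_pose(s,down(.154)); env.hold(.2); print(S())
im,d,P,*_=grab("wrist"); np.savez("held.npz",im=im,P=P); a=im
im,d,P,*_=grab("top"); np.savez("top1.npz",im=im,P=P)
cv2.imwrite("pics/held.png",np.vstack([cv2.resize(a,(480,300)),cv2.resize(im[130:290,200:456],(480,300))]))
```

```text
{'time_s': np.float64(16.142), 'ee_pos': array([0.463, 0.171, 0.054]), 'contact_force': array([-0.972,  0.786,  2.583]), 'finger_gap': np.float64(0.04)}
{'time_s': np.float64(17.292), 'ee_pos': array([0.446, 0.167, 0.131]), 'contact_force': array([0.334, 0.22 , 0.293]), 'finger_gap': np.float64(0.04)}
{'time_s': np.float64(18.933), 'ee_pos': array([ 0.497, -0.049,  0.17 ]), 'contact_force': array([-0.068,  0.248, -0.339]), 'finger_gap': np.float64(0.039)}
```

View pics/held.png

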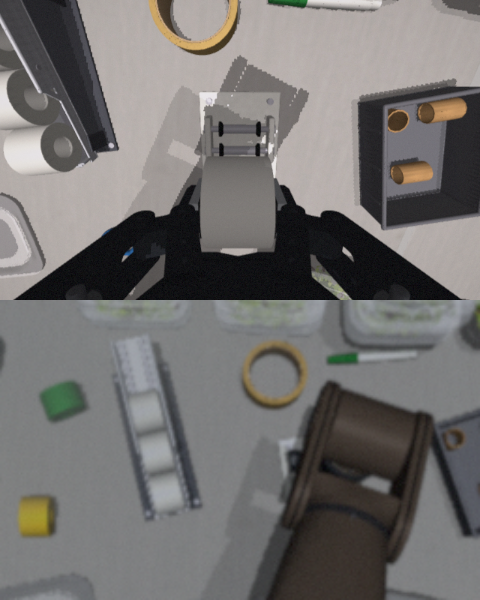

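Roll 1 is held at (238,205), and the other three rolls have moved down to the stop. Next I'll check where the roll sits in the grip before lowering it.

Run:
```python
from fit import *
P=np.load("held.npz")["P"]
# candidate roll points: high, near tool
n=np.array([np.cos(.154),np.sin(.154)]);a=np.array([-n[1],n[0]]); D=P[...,:2]-[.4968,-.0495]
X=D@n;Y=D@a
M=(abs(Y)<.0195)&(X>-.005)&(X<.03)&(P[...,2]>.17)&(P[...,2]<.23)
print(cyl(P[M],.029,.154), monitor.state()["ee_pos"])
m=(abs(Y)<.028)&(X>.0)&(X<.025)&(P[...,2]>.19)&(P[...,2]<.225); print("Y ext",np.percentile(Y[m],[1,99]).round(4))
```

```text
(array([ 0.4962, -0.0493,  0.1841]), 'yaw', np.float64(0.157), 'r', np.float64(0.0289), 'len', np.float64(0.0375), 9699) [ 0.49683188 -0.048847    0.17014512]
Y ext [-0.027   0.0271]
```

Run:
```python
from h import *
S=lambda:{k:np.round(monitor.state()[k],4) for k in("time_s","ee_pos","contact_force","finger_gap")}
R=down(.154); s=np.array([.4971,-.0499,0])
env.line_to(s+[0,0,.062],R,vel=.12); env.hold(.2); print(S())
e=np.mean([(env.hold(.02),monitor.state()["ee_pos"])[1] for _ in range(10)],0); print(e)
base=monitor.state()["contact_force"][2]
for z in np.arange(.058,.0385,-.001):
    env.line_to(s+[0,0,z],R,vel=.03); st=monitor.state(); f=st["contact_force"]-0
    if z<.046: print(round(z,4),np.round(f,2),np.round(st["ee_pos"],4))
    if f[2]-base>3: break
im,*_=grab("wrist"); cv2.imwrite("pics/seat.png",im)
print(S())
```

```text
{'time_s': np.float64(20.2833), 'ee_pos': array([ 0.4977, -0.0501,  0.0629]), 'contact_force': array([-0.0809,  0.4215, -1.2241]), 'finger_gap': np.float64(0.0396)}
[ 0.49748446 -0.05000492  0.06259446]
0.046 [ 0.41 -0.46 -1.24] [ 0.497  -0.0499  0.0459]
0.045 [ 0.9  -0.38 -0.95] [ 0.497  -0.0499  0.0449]
0.044 [ 0.85  0.24 -0.94] [ 0.497  -0.0499  0.0439]
0.043 [-0.64 -0.14 -0.38] [ 0.497  -0.0499  0.0429]
0.042 [-0.81  0.15 -1.44] [ 0.497  -0.0499  0.0419]
0.041 [-1.85  1.4   3.31] [ 0.4973 -0.0499  0.0415]
{'time_s': np.float64(25.0333), 'ee_pos': array([ 0.4973, -0.0499,  0.0415]), 'contact_force': array([-0.7194, -0.4518,  4.2181]), 'finger_gap': np.float64(0.0394)}
```

View pics/seat.png

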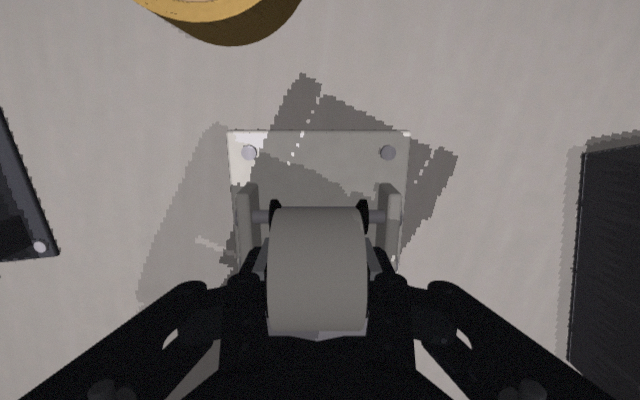

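Contact came at TCP z = 0.0415, which puts the roll centre at 0.0555 as expected. The roll at (318,265) sits centrally between the flanges at (276,213) and (361,213). Next I'll release, retreat and verify.

Run:
```python
from fit import *
R=down(.154); s=np.array([.4971,-.0499,0])
env.command_gripper(.060); env.line_to(s+[0,0,.10],R,vel=.1); env.line_to(s+[0,0,.25],R,vel=.25); env.hold(.5)
im,d,P,*_=grab("wrist"); n=np.array([np.cos(.154),np.sin(.154)]);a=np.array([-n[1],n[0]]); D=P[...,:2]-[.4969,-.0499]; X=D@n;Y=D@a
M=(abs(X)<.026)&(abs(Y)<.0215)&(P[...,2]>.06); print(cyl(P[M],.029,.154),"zmax",np.percentile(P[M][:,2],99))
for sg in(1,-1): print(np.median(P[(abs(X)<.006)&(Y*sg>.012)&(Y*sg<.018)&(P[...,2]>.06)][:,2]))
env.move_joints([-1.256,.286,1.577,0,1.279,-.15]); env.hold(.3)
t,*_=grab("top"); print(monitor.state()["time_s"])
cv2.imwrite("pics/end.png",np.vstack([cv2.resize(im,(480,300)),cv2.resize(t[130:290,225:525],(560,299))[:,:480]]))
```

```text
(array([ 0.7931, -0.0023,  0.1998]), 'yaw', np.float64(0.16), 'r', np.float64(0.3166), 'len', np.float64(0.0422), 14155) zmax 0.3495558694057231
0.08411976852029684
0.08432323844031708
29.8667
```

View pics/end.png

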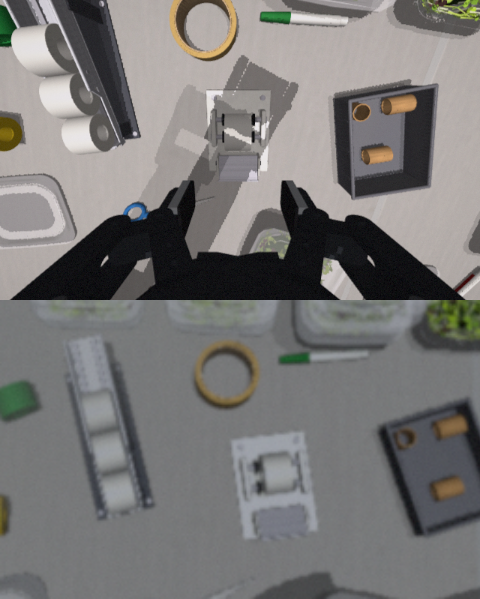

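The earlier fit picked up gripper points, so I'll do one clean recheck from the fixed cameras and then hand in.

Run:
```python
from fit import *
ok=0
for k in("top","side"):
    im,d,P,*_=grab(k); D=P[...,:2]-[.4969,-.0499]; M=(np.hypot(D[...,0],D[...,1])<.032)&(P[...,2]>.062)&(P[...,2]<.095)
    if M.sum()>30:
        r=cyl(P[M],.029,.154); print(k,r); ok+=k=="top" and np.hypot(*(r[0][:2]-[.4969,-.0499]))<.005
if ok: env.close_job(); print("closed")
```

```text
top (array([ 0.4959, -0.0481,  0.0567]), 'yaw', np.float64(0.173), 'r', np.float64(0.0281), 'len', np.float64(0.0399), 330)
the job is handed in; nothing more can be done
closed
```

The job is done and handed in at about 30 s of the 58 s allowed. I lifted the spent core off the rollers and dropped it in the grey bin. I then took the end roll from the rack square to the track, and laid it on the dispenser's rollers.

**What the last checks showed:**
- **Roll seat:** The rollers took the roll's weight with its centre at about 0.0555 m, against the stated 0.0556 m. After release its two sides stood at 84.1 and 84.3 mm, so it is level. The wrist picture showed it between the flanges.
- **Roll position:** The top camera put its centre at (0.496, −0.048, 0.057) with a yaw of 0.17 rad. That is about 2 mm off the planned seat, in the same direction in which this camera had also placed the core and rolls, and within its accuracy.
- **Rest of the scene:** The other three rolls rest at the stop and the core is in the bin. The tape, marker and look-alike rolls look unmoved. The spray bottle was outside the last crops, but the arm never went near it.

**Checks that failed:**
- One wrist-camera cylinder fit after release picked up the gripper's fingers, so I discarded it and used the top camera.
- The side camera gave no reading on the seated roll, so the final position rests on the top camera and the wrist heights.

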